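Seat a bento's nested lids, then hold up the outer lid

ROBOT

A 6-joint arm with a two-finger parallel gripper is mounted at the origin on the work surface. World frame = base frame: x ahead of the robot, y to its left, z up, the work surface at z = 0. Lengths are in m, angles in rad, forces in N, time in s.
With the tool pointing down it reaches from about 0.425 to 0.95 m from the base axis. Payload 3.5 kg.
Tool frame: the origin (TCP) lies midway between the tips of the shut fingers; the grasp point (between the pads) lies ctrl.grasp_offset behind it (ctrl.grasp_offset is the distance from the TCP to the grasp point, in m); x points along the fingers, y is the direction in which the jaws open and shut, and the axes are right-handed (so a half turn about x gives the same grasp; the last joint's range is limited). The gripper opens to 85 mm and grips with 20 to 120 N. Pads are 22 mm wide; open, the fingers measure 114 mm over their backs; the gripper's body (76 mm by 85 mm) begins 54 mm behind the grasp point. The pads swing forward as they close: fully open they stand 13 mm farther back than shut.
Start: joints at [1.04, 0.286, 1.577, -0, 1.279, -0.15], TCP at [0.251, 0.627, 0.231] pointing down, gripper open.
Joint ranges: [-2.77, 2.77], [-0.9, 2.22], [0.21, 2.48], [-1.53, 4.67], [0.24, 2.81], [-2.84, 2.84]. Speed limits (rad/s): [2.79, 2.79, 3.14, 3.14, 3.14, 3.14].

INTERFACE

Orientations are given as a unit quaternion [x, y, z, w].
In Python, from plant import readout, read_camera, sign_off, ctrl gives the robot as it stands.
- The arm moves only by the tool drive_tool, never from a script. Its argument "steps" is a list of rows, each a list of 5 numbers: the shift along the tool's x, y, z in cm, then the turn about the tool's x in degrees, then the opening, from 0 (shut) to 1 (fully open). A call has 1 to 10 rows; each row shifts and turns the commanded pose from where the row before left it, along the tool's axes as they then stand; what a row does not reach is not made up. A row lasts 1/10 s, in which the tool goes at most 50 mm and 8.59 degrees, less where a joint would pass 70% of its speed; a pose out of reach is approached as far as the arm can. A call is refused whole if a number of a shift passes 5 or a number of a turn 8.59, either way. A call with a gripper value outside its range is refused whole. The fingers move at their own pace and stop on an object; "force" is the grip in N (left out, the last holds). Time passes only in rows, so rows that do not move let the fingers close. It gives the time, the measured TCP pose, the force and the opening at its end, in the units of the state.
- readout.get_state(): the state, without advancing time (a new reading comes with each control period).
- read_camera(name): name is "scene" or "top" or "wrist"; returns a dict with "frame" (420x560x3 uint8, red, green, blue), "vertical_fov" (degrees; the focal length in pixels is half the picture's height over the tangent of half this angle, whatever the lens; pixels are square), "cx", "cy" (the principal point, pixels), "eye" and "orientation" of the camera in the world. Camera axes: x right, y up, looking along -z (the intrinsics and any distortion apply to the point x, -y, -z); pixel columns grow to the right and rows downward; lengths in m; the calibration is good to about 2 mm. The wrist camera is an equidistant fisheye: a pixel r from the principal point sees the ray r / f radians off the axis. A picture is of the moment at which its call begins. There is no depth.
- sign_off(): hands the job in, once; it reports no verdict.
The state is a dict: "time": time; "qpos": joint angles; "dq": joint speeds; "joint_efforts": joint torques, N m; "eef_pos": TCP position; "tcp_rot": TCP orientation; "contact_force": force on the tool from outside, world axes, zero at the start; "wrist_torque": the same for the moment, N m; "opening": opening from 0.0 (shut) to 1.0 (fully open).
Only numpy, scipy, OpenCV 4.12 (cv2) and the standard library are available. Lean on these libraries where they do the work, as an engineer would, in place of code of your own. Each camera call takes 0.05 s, during which the arm holds its last target. There are 200 camera calls.

TASK

Slide the bento's two nested lids out from under the lips of the steel lid rack (the inner lid's knob carries both), bring them together to the round wooden bento and lower them gently onto it so that the inner lid seats fully inside and the outer lid sits down level on the rim, then let go of the knob. Now take the outer lid by its collar and lift it alone until it hangs level and clear above the inner lid's knob, with the inner lid still lying fully seated in the bento so that I can see its fit. Finish while still holding the outer lid up in the air over the bento, and leave the bento and all the other things on the bench where they are.

Things in the scene. Friction and masses are not known exactly. Their poses are not given: they have to be found in the camera images.
- inner_knob (a point): On the axis of the INNER lid's knob, a light-wood post 22 mm thick: 47 mm above the inner lid's underside, 14 mm below the knob's top. Nested, the knob stands 28 mm proud of the outer lid's collar (14 mm below to 14 mm above this point). z is up along the knob. Lifting the knob carries both lids, for the outer rests on the inner lid's disc.
- outer_collar (a point): On the axis of the OUTER lid's collar, a dark-wood ring 52 mm outside, 40 mm inside, 20 mm high, through which the inner lid's knob stands up. The point is 10 mm above the lid plate's top, 10 mm below the collar's top and 22 mm above the skirt's lower edge. Nested it lies 24 mm below inner_knob, with both lids seated on the bento 21 mm below it. z is up.
- inner_lid: The loose inner lid, about 130 g: light-wood disc 122 mm across, 7 mm thick, lower edge chamfered 4 mm, with a central knob whose foot widens to a 37 mm cone. Origin at the centre of its underside, z up.
- outer_lid: The loose outer lid, about 170 g: dark-wood cap 153 mm across, a flat plate 6 mm thick with a skirt 6 mm deep below its edge (145 mm inside) and the collar in the middle. Origin at the centre of the skirt's lower edge, z up.
- bento: The open round wooden bento, loose, about 700 g. Origin: centre of its underside, z up. 137 mm across, 65 mm high, mouth 127 mm. A ledge inside, 55 mm above the origin, carries the inner lid: its inner_knob point is then 102 mm above the origin. The outer lid rests on the rim, skirt outside, outer_collar 81 mm above the origin. Play all round: inner lid 2.5 mm, outer 4 mm.
- rack: Fixed low steel lid rack. Origin: centre of its underside, under the lids' start (to 5 mm). x points to its closed back; its open mouth faces -x, roughly to the robot. Floor 8 mm thick, from 110 mm before to 95 mm behind the origin; walls 162 mm apart. Two lips, 128 mm apart and 26 to 31 mm above the bench, overhang the outer lid; see rack_floor.
- rack_floor (a point): Point on the rack floor's top above the rack's origin, same axes. The lips reach from 45 mm before it (-x) to 60 mm behind it, with 5 mm of room over the outer lid's plate: the lids cannot be lifted there but slide out level along -x, and are clear of the lips once their centre is 87 mm before this point.
- chopstick_box: Bystander: closed blue plastic chopstick box, 220 x 34 x 22 mm, lying with its length along its x axis; origin at the centre of its underside.
- ladle: Bystander: steel ladle lying on the bench; origin under the middle of its bowl (84 mm across, 34 mm high), handle reaching 270 mm along its -x, at most 45 mm high.
- mat_roll: Bystander: rolled-up bamboo mat with two red bands, 240 mm long along its x axis, 45 mm thick; origin at the centre of its underside.
- cup0: Bystander: right one (seen from the robot) of three small orange silicone cups in a row at the back, 66 mm across the rim, 34 mm high; origin at the centre of its underside.
- cup1: Bystander: middle one (seen from the robot) of three small orange silicone cups in a row at the back, 66 mm across the rim, 34 mm high; origin at the centre of its underside.
- cup2: Bystander: left one (seen from the robot) of three small orange silicone cups in a row at the back, 66 mm across the rim, 34 mm high; origin at the centre of its underside.
Not all that is in view belongs to the job. Of the things that look like the outer_lid, the smallest one is meant.

How it is judged:
By the outcome, as a careful person would: the job done as asked, in the order asked, and still so for the second after the job is handed in, while the arm keeps its last pose, push and grip.
It also fails if it takes over 54 s, if anything falls off the work surface, if the arm or the gripper's body presses on something with over 40 N, if the wrist force passes 120 N, or if a joint passes its speed limit or range.

## Working session

There is one attempt and no reset: what is moved stays moved. The work goes in short steps, Python scripts to look and compute and a tool call to move; the robot and the scene stay as the last step left them, time stands still between calls to the robot, and variables do not carry over. Pictures are saved under pics/ and viewed, about 8 in all and at most 12, crops included, and the job is handed in when it is done.

Besides the shell and the picture viewer there is one more tool, called after ">>>" by a JSON object that holds its "method" and its "body". drive_tool: Moves the arm, as the interface text tells. Its arguments: {"type":"object","properties":{"steps":{"type":"array","items":{"type":"array","items":{"type":"number"}}},"force":{"type":"number"}},"required":["steps"]}

```bash
mkdir -p pics; ls; cat > h.py <<'E'
import numpy as np, cv2
from scipy.spatial.transform import Rotation as R
from plant import readout, read_camera, sign_off, ctrl
def snap(n,f):
    c=read_camera(n); cv2.imwrite('pics/'+f,c['frame'][...,::-1]); 
    d={k:v for k,v in c.items() if k!='frame'}; np.save('pics/'+f+'.npy',d,allow_pickle=True); return c
def load(f): return np.load('pics/'+f+'.npy',allow_pickle=True).item()
def ray(c,u,v,fish=False):
    f=210/np.tan(np.radians(c['vertical_fov'])/2); a=np.array([u-c['cx'],v-c['cy']])
    if fish:
        r=np.hypot(*a); t=r/f; d=np.array([a[0]/r*np.sin(t),-a[1]/r*np.sin(t),-np.cos(t)])
    else: d=np.array([a[0]/f,-a[1]/f,-1])
    return R.from_quat(c['orientation']).apply(d)
def onz(c,u,v,z,fish=False):
    d=ray(c,u,v,fish); e=np.array(c['eye']); return (e+d*(z-e[2])/d[2]).round(4)
def proj(c,p,fish=False):
    f=210/np.tan(np.radians(c['vertical_fov'])/2)
    q=R.from_quat(c['orientation']).inv().apply(np.array(p)-c['eye']); x,y,z=q[0],-q[1],-q[2]
    if fish:
        h=np.hypot(x,y); t=np.arctan2(h,z); return c['cx']+f*t*x/h, c['cy']+f*t*y/h
    return c['cx']+f*x/z, c['cy']+f*y/z
E
python3 - <<'E'
from h import *
for n in('scene','top','wrist'):
    c=snap(n,n+'0.png'); print(n,{k:v for k,v in c.items() if k!='frame'})
a=cv2.imread('pics/top0.png'); 
print(ctrl.grasp_offset, readout.get_state())
E
```

```text
pics
scene {'vertical_fov': 54.2365173488627, 'cx': 281.40055130107896, 'cy': 214.24481484194607, 'eye': array([ 1.32559905, -0.31633038,  0.88244456]), 'orientation': array([0.32716899, 0.22505407, 0.5076208 , 0.76461247])}
top {'vertical_fov': 54.243444746827876, 'cx': 277.5138768754661, 'cy': 209.66059197258824, 'eye': array([ 0.39193325, -0.01166702,  1.37969068]), 'orientation': array([ 0.04896089, -0.02897713, -0.70339058,  0.708523  ])}
wrist {'vertical_fov': 65.70646984690485, 'cx': 282.52920905500633, 'cy': 216.11923834017847, 'eye': array([0.18557884, 0.65175809, 0.37243942]), 'orientation': array([-0.11674659, -0.07735366,  0.55495071,  0.82000997])}
0.0187 {'time': 0.15, 'qpos': array([ 1.04001518e+00,  2.86995374e-01,  1.57781732e+00, -2.47579499e-05,
        1.27861441e+00, -1.50001967e-01]), 'dq': array([ 0.00177446, -0.00272888, -0.00617292, -0.00132245,  0.00021906,
       -0.00152699]), 'joint_efforts': array([ 1.31647710e-03, -4.06597388e+01, -2.93143612e+01, -1.18591024e-04,
        3.92618080e-03,  1.49841579e-06]), 'eef_pos': array([0.25058049, 0.62622125, 0.23025547]), 'tcp_rot': array([ 0.13319722,  0.69453859, -0.13442554,  0.69412133]), 'contact_force': array([-0.83279981,  0.05664262,  0.13249671]), 'wrist_torque': array([0.02573312, 0.00415412, 0.03257651]), 'opening': 0.9985093691800497}
```

View pics/top0.png

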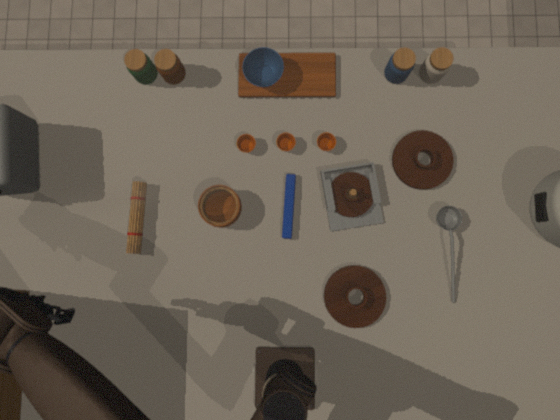

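View pics/scene0.png

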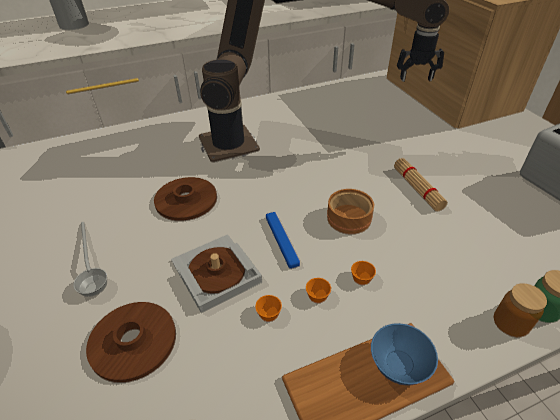

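The top view shows three things like the outer lid: at (423,160), at (355,296) and in the rack at (352,192). The rack one is the smallest and has the light knob. The bento is at (220,206), the blue box at (289,206). I'll check the choice in a close crop.

```bash
python3 - <<'E'
import cv2,numpy as np
a=cv2.imread('pics/top0.png');s=cv2.imread('pics/scene0.png')
f=lambda i,x,y,w,h,k:cv2.resize(np.clip(i[y:y+h,x:x+w]*1.6,0,255).astype('uint8'),None,fx=k,fy=k,interpolation=cv2.INTER_CUBIC)
A=f(a,310,150,80,90,5); B=f(a,180,170,80,90,5)
C=f(s,165,230,100,75,4);D=f(s,315,180,100,75,4)
cv2.imwrite('pics/crop1.png',np.hstack([A,B])); 
cv2.imwrite('pics/crop2.png',np.hstack([C,D]))
E
```

```text
(no output)
```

View pics/crop1.png

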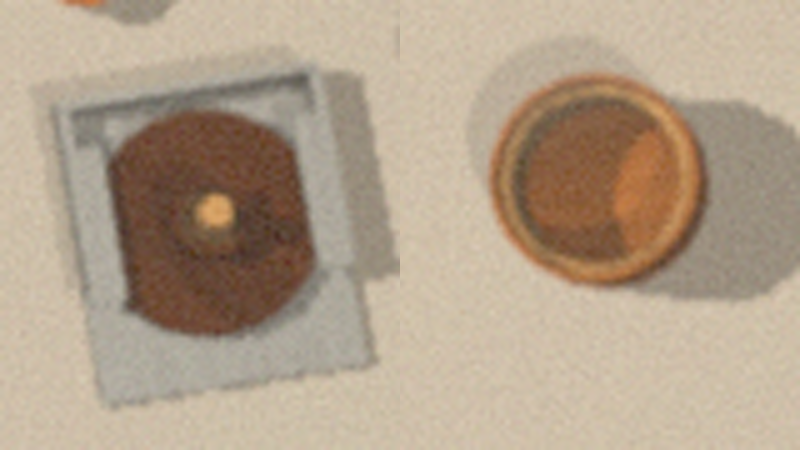

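View pics/crop2.png

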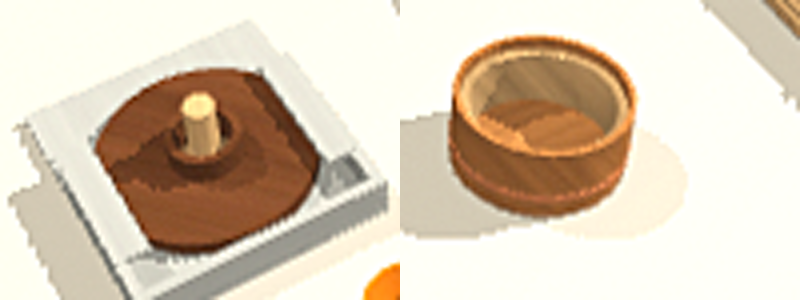

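The crops confirm the rack lid with the light knob: knob top near (352.6,191.8) in the full image. The bento rim is centred near (219.4,205.6).

```bash
python3 - <<'E'
from h import *
t=load('top0.png');s=load('scene0.png')
P=lambda x,y:((x+.5)/5-.5+310,(y+.5)/5-.5+150)
Q=lambda x,y:((x+.5)/5-.5+180,(y+.5)/5-.5+170)
S=lambda x,y:((x+.5)/4-.5+165,(y+.5)/4-.5+230)
T=lambda x,y:((x+.5)/4-.5+315,(y+.5)/4-.5+180)
print('knob',onz(t,*P(215,211),.069),onz(s,*S(200,104),.069))
print('bento',onz(t,*Q(199,180),.065))
pts=[onz(s,*T(a-400,b),.065) for a,b in[(544,36),(453,98),(545,160),(636,98)]];print(pts)
a=onz(t,*P(105,405),.008);b=onz(t,*P(375,362),.008);print('front',a,b,np.hypot(*(a-b)[:2]), np.degrees(np.arctan2(*(b-a)[:2])))
for n,p in(('walls',[(55,105),(315,70)]),):
    a,b=[onz(t,*P(*q),.031) for q in p];print(n,a,b,np.degrees(np.arctan2(*(b-a)[:2])))
print('side',[onz(t,*P(*q),.031) for q in[(55,105),(90,305),(315,70),(352,265)]])
st=readout.get_state();print(R.from_quat(st['tcp_rot']).as_matrix().round(3))
E
```

```text
knob [ 0.5962 -0.215   0.069 ] [ 0.5992 -0.2151  0.069 ]
bento [0.5496 0.2149 0.065 ]
[array([0.4957, 0.2506, 0.065 ]), array([0.5321, 0.1526, 0.065 ]), array([0.6175, 0.1824, 0.065 ]), array([0.586 , 0.2775, 0.065 ])]
front [ 0.4744 -0.15    0.008 ] [ 0.5044 -0.3295  0.008 ] 0.18198969751060087 170.51179894119895
walls [ 0.6731 -0.1155  0.031 ] [ 0.6973 -0.2883  0.031 ] 172.02778803102095
side [array([ 0.6731, -0.1155,  0.031 ]), array([ 0.539 , -0.1381,  0.031 ]), array([ 0.6973, -0.2883,  0.031 ]), array([ 0.5665, -0.3104,  0.031 ])]
[[-0.001  0.372  0.928]
 [-0.002  0.928 -0.372]
 [-1.    -0.002 -0.   ]]
```

>>> {"method": "drive_tool", "body": {"steps": [[0,-2,2,0,1],[0,-3.2,3.1,0,1],[0,-3.2,3.1,0,1],[0,-3.2,3.1,0,1],[0,-3.2,3.1,0,1],[0,-3.2,3.1,0,1],[0,-3.2,3.1,0,1],[0,-3.2,3.1,0,1],[0,-3.2,3.1,0,1],[0,-3.2,3.1,0,1]]}}

```text
time: 1.15
eef_pos: [0.4141, 0.2279, 0.2312]
tcp_rot: [0.134, 0.694, -0.134, 0.694]
contact_force: [0.4, -0.0, -0.6]
opening: 1.0
```

>>> {"method": "drive_tool", "body": {"steps": [[0,-3.2,3.1,0,1],[0,-3.2,3.1,0,1],[0,-3.2,3.1,0,1],[0,-3.2,3.1,0,1],[0,-3.2,3.1,0,1],[0,-3.2,3.1,0,1],[0,-3.2,3.1,0,1],[0,-3.2,3.1,0,1],[0,-3.2,3.1,0,1],[0,-2,2,0,1]]}}

```text
time: 2.15
eef_pos: [0.5775, -0.1704, 0.2308]
tcp_rot: [0.134, 0.694, -0.135, 0.694]
contact_force: [-0.2, -0.2, 0.1]
opening: 1.001
```

>>> {"method": "drive_tool", "body": {"steps": [[1,-1.1,1.2,0,1],[2,-1.2,1.2,0,1],[2,-1.1,1.1,0,1],[1,0,0,0,1],[0,0,0,0,1],[0,0,0,0,1]]}}

```text
time: 2.75
eef_pos: [0.5968, -0.2113, 0.1716]
tcp_rot: [0.134, 0.694, -0.134, 0.694]
contact_force: [0.6, 0.1, 0.6]
opening: 0.998
```

```bash
python3 - <<'E'
from h import *
c=snap('wrist','w1.png'); st=readout.get_state();print(st['eef_pos'],c['eye'])
print(proj(c,[.597,-.215,.069],True),proj(c,np.r_[st['eef_pos'][:2],.069],True))
t=load('top0.png');print('decoy',onz(t,355,296,.02),onz(t,325,296,.012),onz(t,355,266,.012))
E
```

```text
[ 0.5972551  -0.21148929  0.17247438] [ 0.53172064 -0.18607036  0.31401428]
(np.float64(279.3251890265799), np.float64(216.8501253164916)) (np.float64(283.6004616213357), np.float64(215.54268739596506))
decoy [ 0.2619 -0.2265  0.02  ] [ 0.2601 -0.1301  0.012 ] [ 0.3582 -0.229   0.012 ]
```

View pics/w1.png

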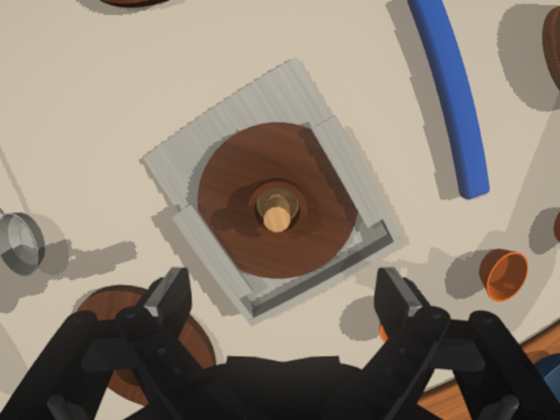

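The wrist view shows the knob top at about (276.5,219.5), inside the dark collar; the rack mouth is upper left.

```bash
python3 - <<'E'
from h import *
c=load('w1.png');k=onz(c,276.5,219.5,.069,True);e=readout.get_state()['eef_pos'];d=(k-e)[:2]
print(k,d@[.372,.928],d@[.928,-.372])
a=onz(c,145,160,.008,True);b=onz(c,295,60,.008,True);print(a,b,np.degrees(np.arctan2((b-a)[1],(b-a)[0]))-90)
a=onz(c,330,120,.031,True);b=onz(c,386,222,.031,True);print(a,b,np.degrees(np.arctan2((b-a)[1],(b-a)[0])))
E
```

```text
[ 0.5982 -0.2179  0.069 ] -0.005597636995229833 0.0032616506120740126
[ 0.5084 -0.325   0.008 ] [ 0.4786 -0.1525  0.008 ] 9.801314693971008
[ 0.5426 -0.1464  0.031 ] [ 0.6492 -0.1281  0.031 ] 9.74100445241649
```

>>> {"method": "drive_tool", "body": {"steps": [[2,-0.5,0.3,0,1],[3,0,0,0,1],[3,0,0,0,1],[2.5,0,0,0,1],[1.5,0,0,0,1],[0.7,0,0,0,1],[0,0,0,0,1],[0,0,0,0,1]]}}

```text
time: 3.6
eef_pos: [0.5989, -0.2182, 0.046]
tcp_rot: [0.133, 0.693, -0.134, 0.695]
contact_force: [0.6, -0.5, 0.5]
opening: 1.001
```

>>> {"method": "drive_tool", "body": {"steps": [[0,0,0,0,0.5],[0,0,0,0,0.3],[0,0,0,0,0.1],[0,0,0,0,0],[0,0,0,0,0],[0,0,0,0,0],[0,0,0,0,0]], "force": 40}}

```text
time: 4.3
eef_pos: [0.5981, -0.2179, 0.0448]
tcp_rot: [0.134, 0.694, -0.134, 0.695]
contact_force: [0.1, 0.8, 2.9]
opening: 0.243
```

>>> {"method": "drive_tool", "body": {"steps": [[-0.15,0,0,0,0],[-0.1,0,0,0,0],[0,0,0,0,0],[0,0,0,0,0]]}}

```text
time: 4.7
eef_pos: [0.5973, -0.2176, 0.0461]
tcp_rot: [0.134, 0.695, -0.134, 0.694]
contact_force: [0.1, 0.7, -3.3]
opening: 0.237
```

>>> {"method": "drive_tool", "body": {"steps": [[0,-0.26,-0.43,0,0],[0,-0.52,-0.85,0,0],[0,-0.52,-0.85,0,0]]}}

```text
time: 5.0
eef_pos: [0.5722, -0.2219, 0.0466]
tcp_rot: [0.134, 0.695, -0.134, 0.694]
contact_force: [-0.1, 0.0, -3.5]
opening: 0.243
```

>>> {"method": "drive_tool", "body": {"steps": [[0,-0.52,-0.85,0,0],[0,-0.52,-0.85,0,0],[0,-0.52,-0.85,0,0],[0,-0.52,-0.85,0,0],[0,-0.52,-0.85,0,0],[0,-0.52,-0.85,0,0],[0,-0.52,-0.85,0,0],[0,0,0,0,0],[0,0,0,0,0]]}}

```text
time: 5.9
eef_pos: [0.5045, -0.2338, 0.047]
tcp_rot: [0.134, 0.694, -0.134, 0.695]
contact_force: [0.3, -0.5, -3.5]
opening: 0.239
```

>>> {"method": "drive_tool", "body": {"steps": [[-0.5,0,0,0,0],[-1,0,0,0,0],[-2,0,0,0,0],[-2.5,0,0,0,0],[-2.5,0,0,0,0],[-1,0,0,0,0],[-0.5,0,0,0,0]]}}

```text
time: 6.6
eef_pos: [0.5054, -0.2341, 0.1488]
tcp_rot: [0.133, 0.693, -0.134, 0.695]
contact_force: [-1.0, -0.3, -3.8]
opening: 0.242
```

>>> {"method": "drive_tool", "body": {"steps": [[0,1.5,-0.3,0,0],[0,3,-0.8,0,0],[0,4,-0.9,0,0],[0,4,-0.9,0,0],[0,4,-0.9,0,0],[0,4,-0.9,0,0],[0,4,-0.9,0,0],[0,3,-0.8,0,0],[0,1.5,-0.5,0,0],[0,0.9,-0.2,0,0]]}}

```text
time: 7.6
eef_pos: [0.5484, 0.0722, 0.1453]
tcp_rot: [0.133, 0.696, -0.133, 0.693]
contact_force: [0.6, -0.1, -2.4]
opening: 0.239
```

>>> {"method": "drive_tool", "body": {"steps": [[0,0,0,0,0],[0,0,0,0,0],[0,0,0,0,0]]}}

```text
time: 7.9
eef_pos: [0.5496, 0.0692, 0.1467]
tcp_rot: [0.134, 0.694, -0.135, 0.694]
contact_force: [-0.3, 0.9, -2.9]
opening: 0.242
```

```bash
python3 - <<'E'
from h import *
c=snap('wrist','w2.png');t=snap('top','t2.png'); st=readout.get_state();print(st['eef_pos'],st['tcp_rot'],st['contact_force'])
E
```

```text
[0.54975254 0.06924704 0.14683492] [ 0.13432558  0.69420621 -0.13447277  0.69422724] [-0.28649465 -0.09747641 -2.49192075]
```

View pics/w2.png

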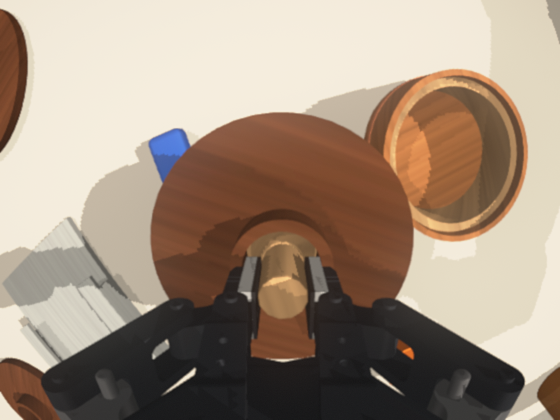

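```bash
python3 - <<'E'
from h import *
from scipy.optimize import least_squares as ls
c=load('w2.png')
def fit(pts,z,r):
    q=np.array([onz(c,*p,z,True)[:2] for p in pts]); s=ls(lambda x:np.hypot(*(q-x).T)-r,q.mean(0)); return s.x.round(4),(s.fun*1e3).round(1)
print('lid',fit([(151,235),(414,235),(283,112),(190,148),(376,148)],.123,.0765))
b,_=fit([(527,152),(460,69),(455,241),(385,150)],.065,.0685);print('bento',b,_)
print('knobtop',onz(c,283,301,.171,True))
im=cv2.imread('pics/w2.png')
def draw(o,z,r,col):
    for a in np.linspace(0,2*np.pi,90): 
        u,v=proj(c,[o[0]+r*np.cos(a),o[1]+r*np.sin(a),z],True); cv2.circle(im2,(int((u-360+.5)*4.5),int((v-60+.5)*4.5-0)),1,col,-1)
im2=cv2.resize(im[60:190+60,360:535],None,fx=4.5,fy=4.5,interpolation=cv2.INTER_CUBIC)
im2=im2[:, :]
draw(b,.065,.0685,(0,0,255));draw(b,.065,.0635,(255,0,0));cv2.imwrite('pics/c2.png',cv2.resize(im2,(553,600)))
E
```

```text
lid (array([0.5496, 0.0684]), array([-0.2, -0.4,  0.1, -0.2,  0.2]))
bento [0.5533 0.2177] [-1.1 -0.4 -0.5 -1.1]
knobtop [0.5506 0.0682 0.171 ]
```

View pics/c2.png

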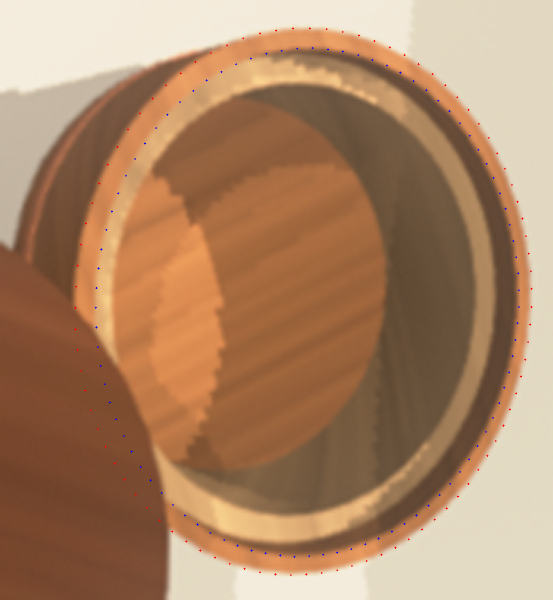

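>>> {"method": "drive_tool", "body": {"steps": [[0,1.5,-0.5,0,0],[0,2.5,-1,0,0],[0,3,-1.1,0,0],[0,3,-1.1,0,0],[0,2.5,-0.9,0,0],[0,1.5,-0.6,0,0],[1.5,0,0,0,0],[1.5,0,0,0,0],[0,0,0,0,0],[0,0,0,0,0]]}}

```text
time: 9.0
eef_pos: [0.5526, 0.2183, 0.1152]
tcp_rot: [0.134, 0.695, -0.135, 0.693]
contact_force: [-0.1, 0.2, -3.0]
opening: 0.242
```

```bash
python3 - <<'E'
from h import *
from scipy.optimize import least_squares as ls
c=snap('scene','s3.png');t=snap('top','t3.png');w=snap('wrist','w3.png');st=readout.get_state();print(st['eef_pos'],st['contact_force'])
e=st['eef_pos'];z0=e[2]-.0368
def crop(c,f,o,x,y,w,h,k,cs):
    im=cv2.imread('pics/'+f); im=cv2.resize(np.clip(im[y:y+h,x:x+w]*1.4,0,255).astype('uint8'),None,fx=k,fy=k,interpolation=cv2.INTER_CUBIC)
    for (px,py,z,r,col) in cs:
        for a in np.linspace(0,2*np.pi,60):
            u,v=proj(c,[px+r*np.cos(a),py+r*np.sin(a),z]); cv2.circle(im,(int((u-x+.5)*k),int((v-y+.5)*k)),1,col,-1)
    return im
cs=[(.5533,.2177,.065,.0685,(0,0,255)),(.5533,.2177,.0,.0685,(0,0,255)),(e[0],e[1],z0+.013,.0765,(255,255,0)),(e[0],e[1],z0+.001,.0765,(255,255,0))]
A=crop(c,'s3.png',0,300,150,100,100,4,cs);B=crop(t,'t3.png',0,170,155,100,100,4,cs)
cv2.imwrite('pics/c3.png',np.hstack([A,B]))
E
```

```text
[0.5540363  0.21900834 0.11735689] [-0.03632449  0.34528886 -3.24515944]
```

View pics/c3.png

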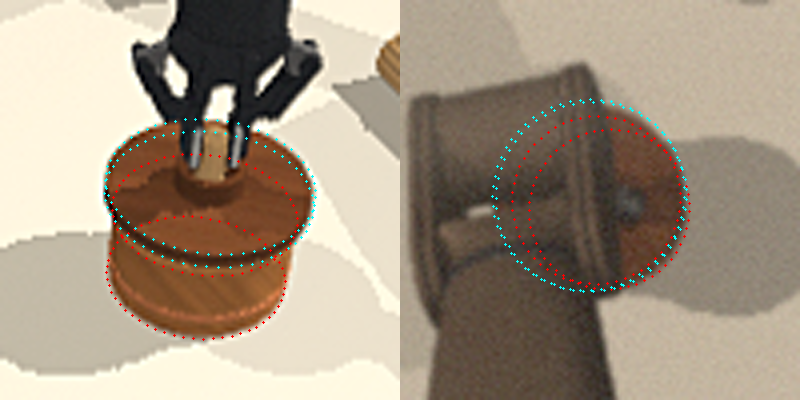

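The lid circle at the arm's pose and the bento circle match the scene image to about 1 mm (crop edges 104/314 for the lid, 109/288 for the bento). I'm lowering with force checks.

>>> {"method": "drive_tool", "body": {"steps": [[0.5,0,0,0,0],[0.4,0,0,0,0],[0.3,0,0,0,0],[0,0,0,0,0],[0,0,0,0,0]]}}

```text
time: 9.65
eef_pos: [0.5533, 0.2197, 0.1047]
tcp_rot: [0.134, 0.694, -0.134, 0.694]
contact_force: [-0.7, -0.0, -2.6]
opening: 0.243
```

>>> {"method": "drive_tool", "body": {"steps": [[0.2,0,0,0,0],[0.2,0,0,0,0],[0,0,0,0,0],[0,0,0,0,0]]}}

```text
time: 10.05
eef_pos: [0.5534, 0.2196, 0.1007]
tcp_rot: [0.134, 0.694, -0.134, 0.694]
contact_force: [-0.5, -0.4, -2.6]
opening: 0.245
```

>>> {"method": "drive_tool", "body": {"steps": [[0.2,0,0,0,0],[0.2,0,0,0,0],[0,0,0,0,0],[0,0,0,0,0]]}}

```text
time: 10.45
eef_pos: [0.5533, 0.2196, 0.0967]
tcp_rot: [0.134, 0.694, -0.134, 0.694]
contact_force: [0.1, -0.5, -2.7]
opening: 0.241
```

>>> {"method": "drive_tool", "body": {"steps": [[0.2,0,0,0,0],[0.1,0,0,0,0],[0,0,0,0,0],[0,0,0,0,0]]}}

```text
time: 10.85
eef_pos: [0.5538, 0.2197, 0.0943]
tcp_rot: [0.134, 0.694, -0.134, 0.695]
contact_force: [-0.2, -0.2, -0.9]
opening: 0.244
```

>>> {"method": "drive_tool", "body": {"steps": [[0.1,0,0,0,0],[0.1,0,0,0,0],[0,0,0,0,0],[0,0,0,0,0]]}}

```text
time: 11.25
eef_pos: [0.5534, 0.2196, 0.0918]
tcp_rot: [0.134, 0.694, -0.134, 0.694]
contact_force: [-0.6, 0.1, -0.8]
opening: 0.241
```

>>> {"method": "drive_tool", "body": {"steps": [[0.1,0,0,0,0],[0,0,0,0,0],[0,0,0,0,0]]}}

```text
time: 11.55
eef_pos: [0.5535, 0.2196, 0.0917]
tcp_rot: [0.134, 0.694, -0.134, 0.694]
contact_force: [-3.6, -1.7, 5.3]
opening: 0.241
```

>>> {"method": "drive_tool", "body": {"steps": [[-0.05,0,0,0,0.3],[0,0,0,0,0.4],[0,0,0,0,0.6],[0,0,0,0,0.8],[0,0,0,0,1],[0,0,0,0,1],[0,0,0,0,1],[-1,0,0,0,1],[-2,0,0,0,1],[-2,0,0,0,1]]}}

```text
time: 12.55
eef_pos: [0.5533, 0.2196, 0.1422]
tcp_rot: [0.134, 0.695, -0.134, 0.694]
contact_force: [0.5, 0.3, 0.4]
opening: 1.0
```

>>> {"method": "drive_tool", "body": {"steps": [[-2,0,0,0,1],[-2,0,0,0,1],[0,0,0,0,1],[0,0,0,0,1]]}}

```text
time: 12.95
eef_pos: [0.5536, 0.2197, 0.1819]
tcp_rot: [0.134, 0.694, -0.134, 0.695]
contact_force: [0.4, -1.3, -0.6]
opening: 0.999
```

```bash
python3 - <<'E'
from h import *
c=snap('wrist','w4.png');s=snap('scene','s4.png');st=readout.get_state();print(st['eef_pos'],st['contact_force'])
a=cv2.imread('pics/w4.png')[60:340,120:440];b=cv2.imread('pics/s4.png')[120:260,310:420]
a=cv2.resize(a,None,fx=1.4,fy=1.4);b=cv2.resize(b,None,fx=2.8,fy=2.8,interpolation=cv2.INTER_CUBIC)
cv2.imwrite('pics/c4.png',np.hstack([a,b]));print(a.shape,b.shape)
E
```

```text
[0.5526529  0.2194398  0.17997785] [-0.40264759 -0.6293111   1.05654469]
(392, 448, 3) (392, 308, 3)
```

View pics/c4.png

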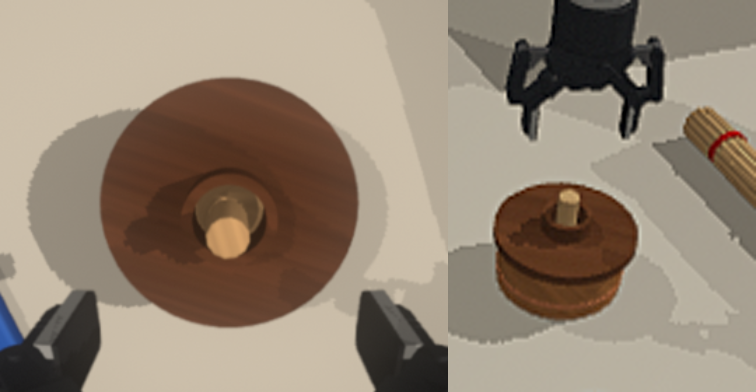

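The lids sit level on the bento with the knob upright (crop knob top at (228,238), lid edges x 100–358, y 78–327).

```bash
python3 - <<'E'
from h import *
from scipy.optimize import least_squares as ls
c=load('w4.png');W=lambda x,y:(x/1.4+120,y/1.4+60)
q=np.array([onz(c,*W(*p),.071,True)[:2] for p in[(100,202),(358,202),(230,78),(230,327)]])
s=ls(lambda x:np.hypot(*(q-x).T)-.0765,q.mean(0));print(s.x,s.fun*1e3,'knob',onz(c,*W(228,238),.116,True))
q=np.array([onz(c,*W(*p),.091,True)[:2] for p in[(181,216),(278,216),(230,169)]]);print('collar',q)
e=readout.get_state()['eef_pos'];d=s.x-e[:2];print(d@[.372,.928],d@[.928,-.372])
E
```

```text
[0.55299609 0.22007248] [-0.32055586 -0.31103026 -0.56048438 -0.61004562] knob [0.5536 0.2191 0.116 ]
collar [[0.5406 0.1973]
 [0.5599 0.2454]
 [0.5268 0.231 ]]
0.000714793966883244 8.31190808642931e-05
```

>>> {"method": "drive_tool", "body": {"steps": [[1.5,0.07,0,0,1],[3,0,0,0,1],[3,0,0,0,1],[2,0,0,0,1],[1,0,0,0,1],[0.5,0,0,0,1],[0,0,0,0,1],[0,0,0,0,1]]}}

```text
time: 13.85
eef_pos: [0.5545, 0.2205, 0.0723]
tcp_rot: [0.134, 0.694, -0.134, 0.695]
contact_force: [0.5, 0.4, -0.5]
opening: 0.999
```

>>> {"method": "drive_tool", "body": {"steps": [[0,0,0,0,0.85],[0,0,0,0,0.75],[0,0,0,0,0.7],[0,0,0,0,0.65],[0,0,0,0,0.6],[0,0,0,0,0.5],[0,0,0,0,0.4],[0,0,0,0,0.4],[0,0,0,0,0.4]], "force": 40}}

```text
time: 14.75
eef_pos: [0.5541, 0.2204, 0.072]
tcp_rot: [0.134, 0.694, -0.134, 0.695]
contact_force: [-1.6, 1.2, 5.1]
opening: 0.582
```

>>> {"method": "drive_tool", "body": {"steps": [[-0.2,0,0,0,0.4],[-0.3,0,0,0,0.4],[0,0,0,0,0.4],[0,0,0,0,0.4]]}}

```text
time: 15.15
eef_pos: [0.5533, 0.2201, 0.0757]
tcp_rot: [0.134, 0.695, -0.134, 0.694]
contact_force: [-0.6, -0.5, -1.3]
opening: 0.584
```

>>> {"method": "drive_tool", "body": {"steps": [[-0.5,0,0,0,0.4],[-1,0,0,0,0.4],[-1,0,0,0,0.4],[-1,0,0,0,0.4],[-1,0,0,0,0.4],[-1,0,0,0,0.4],[-1.5,0,0,0,0.4],[-1.5,0,0,0,0.4],[-0.5,0,0,0,0.4],[0,0,0,0,0.4]]}}

```text
time: 16.15
eef_pos: [0.5546, 0.2205, 0.1681]
tcp_rot: [0.134, 0.693, -0.133, 0.695]
contact_force: [0.8, -0.2, -2.7]
opening: 0.582
```

>>> {"method": "drive_tool", "body": {"steps": [[0,0,0,0,0.4],[0,0,0,0,0.4],[0,0,0,0,0.4]]}}

```text
time: 16.45
eef_pos: [0.5532, 0.2202, 0.1653]
tcp_rot: [0.134, 0.695, -0.134, 0.694]
contact_force: [1.1, 0.2, -2.0]
opening: 0.59
```

```bash
python3 - <<'E'
from h import *
s=snap('scene','s5.png');st=readout.get_state();print(st['eef_pos'],st['contact_force'],st['opening'],st['time'])
b=np.clip(cv2.imread('pics/s5.png')[110:260,290:430]*1.3,0,255).astype('uint8')
cv2.imwrite('pics/c5.png',cv2.resize(b,None,fx=4,fy=4,interpolation=cv2.INTER_CUBIC))
E
```

```text
[0.55328879 0.2201563  0.16547719] [-0.00736668  0.11722656 -2.14249602] 0.5871730469780284 16.5
```

View pics/c5.png

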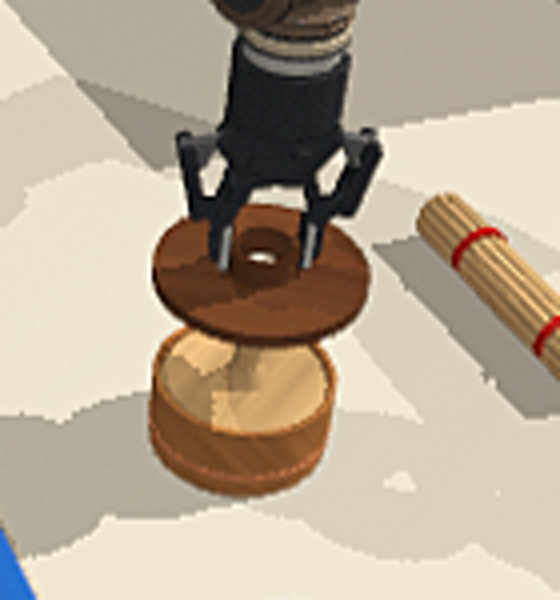

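The outer lid hangs over the bento with its edges at crop x 153–370. The inner lid lies inside the rim. One overlay will check level and bento shift.

```bash
python3 - <<'E'
from h import *
c=load('s5.png');im=cv2.imread('pics/c5.png');L=.0935
for z,r,o,col in((.071+L,.0765,(.5533,.2200),(255,255,0)),(.059+L,.0765,(.5533,.22),(255,255,0)),(.065,.0685,(.5533,.2177),(0,0,255)),(.0,.0685,(.5533,.2177),(0,0,255)),(.062,.061,(.5533,.2185),(0,255,0))):
    for a in np.linspace(0,2*np.pi,80):
        u,v=proj(c,[o[0]+r*np.cos(a),o[1]+r*np.sin(a),z]);cv2.circle(im,(int((u-290+.5)*4),int((v-110+.5)*4)),1,col,-1)
cv2.imwrite('pics/c6.png',im[180:520,100:420].repeat(1,0))
s=readout.get_state();print(s['contact_force'],s['wrist_torque'])
E
```

```text
[-0.00736668  0.11722656 -2.14249602] [ 0.00142851 -0.04414457  0.01762974]
```

View pics/c6.png

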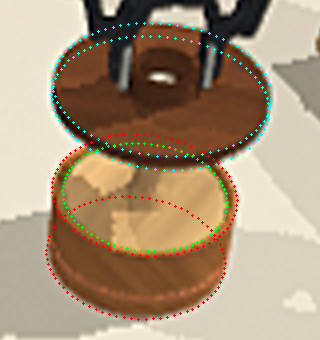

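The level circles match the lid's edge all round. The inner lid's disc matches the seated height, and the bento has not moved. I'm handing in.

```bash
python3 -c "
from plant import sign_off; print(sign_off())"
```

```text
the job is handed in; nothing more can be done
None
```

The job is done and handed in at about 16.5 s. I slid both lids out of the rack by the knob and lowered them gently onto the bento. I then let go, took the outer lid by its collar and lifted it alone; the arm still holds it up over the bento.

- **Seating:** The lids bottomed out at tool height 0.0917 m, where about 0.092 m was expected, with about 5 N upward force. In the last picture the inner lid's disc matches a drawn circle at its fully seated height.
- **Outer lid:** It hangs level to within what the overlay shows. Its skirt is about 36 mm above the knob top. The carried load read about 2 N, a little above the lid's 1.7 N, so only the outer lid is on the gripper.
- **Bento position:** My first estimate from the top camera differed from the wrist camera by 3–4 mm. I used the wrist value, and the last overlay shows the bento within about 1 mm of it.
- **Other things:** Nothing else was touched, as far as forces and pictures show, but I did not re-measure their positions.

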